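# Build up the sloping work rest with its drilled plates

### The arm

A 6-joint arm with a two-finger parallel gripper is mounted at the origin on the work surface. World frame = base frame: x ahead of the robot, y to its left, z up, the work surface at z = 0. Lengths are in m, angles in rad, forces in N, time in s.
With the tool pointing down it reaches from about 0.375 to 0.9 m from the base axis. Payload 3.1 kg.
Tool frame: the origin (TCP) lies midway between the tips of the shut fingers; the grasp point (between the pads) lies 19 mm behind it; z points along the fingers, y is the line along which they close (so a half turn about z gives the same grasp; the last joint's range is limited). The gripper opens to 85 mm and grips with 20 to 120 N. Pads are 22 mm wide; open, the fingers measure 114 mm over their backs; the gripper's body (76 mm by 85 mm) begins 54 mm behind the grasp point. The pads swing forward as they close: fully open they stand 13 mm farther back than shut.
Start: joints at [0.945, 0.527, 1.433, -0, 1.181, -0.178], TCP at [0.271, 0.563, 0.206] pointing down, gripper open.
Joint ranges: [-3.08, 3.08], [-0.75, 2.2], [0.22, 2.44], [-1.43, 4.57], [0, 2.65], [-2.85, 2.85]. Speed limits (rad/s): [2.79, 2.79, 3.14, 3.14, 3.14, 3.14].

### API

Orientations are given as a unit quaternion [x, y, z, w].
In Python, from station import manip gives the robot as it stands.
- The arm moves only by the tool step_arm, never from a script. Its argument "targets" is text: rows parted by semicolons, each of 4 numbers parted by spaces: the shift along the tool's x, y, z in mm, then the turn about the tool's z in degrees. A call has 1 to 12 rows; each row is the pose to reach, as a shift and turn from the pose commanded when the call began, along the tool's axes at that moment; what a row does not reach only later rows make up. A row lasts 1/10 s, in which the tool goes at most 50 mm and 8.59 degrees, less where a joint would pass 70% of its speed; a pose out of reach is approached as far as the arm can. A call with a gripper value outside its range is refused whole. "gripper" is the closure, from 0 (fully open) to 1 (shut), set as the call begins (left out, the last holds). The fingers move at their own pace and stop on an object; "squeeze" is the grip in N (left out, the last holds). Time passes only in rows, so rows that repeat a pose let the fingers close. It gives the time, the measured TCP pose, the force, the opening and the grip force at its end, in the units of the state.
- manip.sense(): the state, without advancing time (a new reading comes with each control period).
- manip.snapshot(name): name is "side" or "top"; returns the picture (384x512x3 uint8, red, green, blue); there is no depth.
- manip.get_calibration(name): a dict with "fov_y" (degrees; the focal length in pixels is half the picture's height over the tangent of half this angle, whatever the lens; pixels are square), "cx", "cy" (the principal point, pixels), "extrinsics" (4x4, takes a point from camera to world coordinates). Camera axes: x right, y down, z forward; pixel columns grow to the right and rows downward; lengths in m; the calibration is good to about 2 mm. A picture is of the moment at which its call begins. get_calibration takes no time and is no camera call.
- manip.sign_off(): hands the job in; it is judged then, once.
Trained networks look in the newest picture that a camera, given by its name, has taken for a name from the list of things; names that differ only in an ending like _2 or _b are one class to them, and where a whole thing is asked for, a point or a joint stands for the part that bears it (a point fixed in the world has none). Each returns a list of dicts, best first, with "p" (0 to 1); they miss things now and then, are a little off and sometimes report something else, mostly with a low value. They report only what shows in the picture. A call takes as long as a camera call. They do not tell look-alikes from the thing itself.
- manip.recognise(camera, query): "position" ([column, row] in pixels, amid what is visible of it).
- manip.masks_of(camera, query): "pixels" (384x512 bool, what is visible of it) and "position" ([column, row] in pixels, amid what is visible of it).
- manip.mark_of(camera, query): "position" ([column, row] in pixels: a listed point, or the origin of a listed thing).
The state is a dict: "t": time; "q": joint angles; "qd": joint speeds; "tau": joint torques, N m; "tcp_pos": TCP position; "tool_rot": TCP orientation; "force": force on the tool from outside, world axes, zero at the start; "ft_torque": the same for the moment, N m; "finger_gap": opening from 0.0 (shut) to 1.0 (fully open); "gripper_force": force on a finger pad.
Only numpy, scipy, OpenCV 4.12 (cv2) and the standard library are available. Lean on these libraries where they do the work, as an engineer would, in place of code of your own. Each camera call takes 0.05 s, during which the arm holds its last target. There are 200 camera calls.

### The job

Build up the sloping work rest of the glass-cutting bench: lower the plain four-hole spacer plate over its four studs until it lies flush on the head, then stack the lipped rest plate over the same studs until it lies flush on the spacer, with its lip on top at the low end of the slope. Let both go there, and leave the odd plate and everything else on the bench where it is.

Things in the scene. Friction and masses are not known exactly. Their poses are not given: they have to be found in the camera images.
- stand: Work rest: green cast stand fixed to the bench (place and yaw differ each time), foot 150 by 110 mm; it carries a steel bed leaning 30 degrees towards the robot and, on the bed, a steel head with four upright studs. Origin on the bench, 95 mm below that of the bed. z up; x points the way the slope rises.
- rest_seat (a point): Centre of the head's flat seating face if the head stood mid-way in its cross slot; about 104 mm above the bench. z is square to the seat, 30 degrees from vertical; x up the slope; y level across it. The head is really clamped up to 10 mm either side of this point along y: an offset that is not measured, to be found by touch or by eye. About 25 N of side force shifts it.
- bed: Bed under the head, 108 by 30 mm; same axes as the seat, origin 10 mm below it. The head on it: 104 (x) by 42 (y) by 10 mm thick. Its four studs: 8 mm diameter, 34 mm tall above the seat, square to it, top 1 mm chamfered by 1 mm, at (x, y) = (36, 16), (36, -16), (-36, 9), (-36, -9) mm from the head's centre, so plates fit only one way round.
- spacer_center (a point): Spacer: plain flat loose aluminium plate, 100 (x) by 56 (y) by 10 mm thick (z), 9.5 mm through holes at (36, 16), (36, -16), (-36, 9), (-36, -9) mm from its centre, which is this point. About 0.15 kg. Starts flat on a fixed wooden block 86 by 36 mm, 30 mm high, its long sides overhanging 10 mm. Home, its centre is 5 mm above the seating face.
- rest_center (a point): Rest plate: loose, aluminium, 104 (x) by 64 (y) by 14 mm thick (z), same four holes about its centre as the spacer, lip 6 mm wide and 12 mm high on top along its whole -x edge. The point is the centre of the 14 mm slab. About 0.25 kg. Starts flat, lip up, on another such block (which one changes). Home, its centre is 17 mm above the head's seating face.
- blank_center (a point): Odd plate, not wanted, to be left: aluminium 92 by 60 by 8 mm with two holes, one of 24 mm and one of 10 mm, on the third wooden block. The point is its centre.
- tumbler_rim (a point): Glass tumbler standing upright near the work rest, 72 mm across and 85 mm tall; the point is the centre of its mouth. Leave alone.
- stone: Dressing stone, grey bar 100 by 28 by 22 mm lying on the bench; origin at the centre of its underside. Leave alone.
- jar: White jar with steel lid, 68 mm across, 85 mm tall; origin at the centre of its underside. Leave alone.
- wrench: Steel wrench lying on the bench. Leave alone.
- brush: Hand brush lying on the bench. Leave alone.
- flask: White plastic bottle, 60 mm across, 130 mm tall; origin at the centre of its underside. Leave alone.
Mind the look-alikes: they are no part of the job. What is shaped like the part that bears spacer_center but pink or red is not meant.

How it is judged:
On the way, in this order (a step that is already met when the one before it is completed fails the run):
1. the spacer plate lies flush on the head, over all four studs (z of spacer_center in the frame of rest_seat between 0.0028 and 0.0072 m and x of spacer_center in the frame of rest_seat between -0.006 and 0.006 m and y of spacer_center in the frame of rest_seat between -0.016 and 0.016 m and angle between the z axis of spacer_center and the z axis of rest_seat, either way round below 0.05 rad), for 0.2 s.
2. the rest plate lies flush on the spacer, over the same studs, lip at the low end (all of step 1 and z of rest_center in the frame of rest_seat between 0.0148 and 0.0192 m and x of rest_center in the frame of rest_seat between -0.006 and 0.006 m and y of rest_center in the frame of rest_seat between -0.016 and 0.016 m and angle between the z axis of rest_center and the z axis of rest_seat, either way round below 0.05 rad), for 0.2 s.
At the end, for the whole second after the job is handed in: Spacer flush on the head and rest plate flush on the spacer, on all four studs: centres 5 and 17 mm above the seating face within 2.2 mm, parallel to it within 0.05 rad, within 6 mm of the seat centre along the slope and 16 mm across it; both released and staying there (all of step 2); the robot touches nothing.
It fails at once if the odd plate or another bystander was moved more than 30 mm (distance of any of blank_center, tumbler_rim, stone, jar, wrench, brush, flask from where it was at the start of the episode above 0.03 m).
It also fails if it takes over 72 s, if anything falls off the work surface, if the arm or the gripper's body presses on something with over 40 N, if the wrist force passes 120 N, or if a joint passes its speed limit or range.

## Working session

There is one attempt and no reset: what is moved stays moved. The work goes in short steps, Python scripts to look and compute and a tool call to move; the robot and the scene stay as the last step left them, time stands still between calls to the robot, and variables do not carry over. Pictures are saved under pics/ and viewed, at most 10 in all, crops included, and the job is handed in when it is done.

Besides the shell and the picture viewer there is one more tool, called after "Call:" by a JSON object that holds its "api" and its "payload", one argument or row to a line. step_arm: Moves the arm, as the interface text tells. Its arguments: {"type":"object","properties":{"targets":{"type":"string"},"gripper":{"type":"number"},"squeeze":{"type":"number"}},"required":["targets"]}

```bash
ls; mkdir -p pics; python3 - <<'E'
from station import manip
import cv2,numpy as np
s=manip.sense();print({k:np.round(v,3).tolist() for k,v in s.items()})
ims=[]
for c in("top","side"):
    im=manip.snapshot(c);cv2.imwrite(f"pics/{c}0.png",cv2.cvtColor(im,cv2.COLOR_RGB2BGR))
    k=manip.get_calibration(c);print(c,k["fov_y"],k["cx"],k["cy"],np.round(k["extrinsics"],4).tolist(), [x for x in k if x not in("fov_y","cx","cy","extrinsics")])
    for q in("stand","rest_seat","spacer_center","rest_center","blank_center","tumbler_rim","flask","jar","stone"):
        print(q,[(np.round(d["position"]).tolist(),round(d["p"],2)) for d in manip.mark_of(c,q)][:3])
E
```

```text
pics
{'t': 0.0, 'q': [0.945, 0.528, 1.434, 0.0, 1.181, -0.179], 'qd': [-0.001, 0.002, 0.0, -0.001, 0.0, -0.0], 'tau': [0.001, -44.236, -17.802, -0.0, 0.008, 0.0], 'tcp_pos': [0.27, 0.563, 0.205], 'tool_rot': [0.222, 0.975, -0.001, -0.0], 'force': [0.076, 0.314, -0.016], 'ft_torque': [-0.004, -0.021, 0.027], 'gripper_force': 0.0, 'finger_gap': 0.998}
top 48.99136688433944 254.26983954361307 193.79749716129274 [[0.0222, -0.9893, 0.1441, 0.3457], [-0.9997, -0.0205, 0.0138, -0.0041], [-0.0107, -0.1443, -0.9895, 1.4486], [0.0, 0.0, 0.0, 1.0]] []
stand [([302.0, 176.0], 0.8)]
rest_seat [([302.0, 171.0], 0.87)]
spacer_center [([164.0, 214.0], 0.92), ([130.0, 208.0], 0.75), ([164.0, 262.0], 0.75)]
rest_center [([221.0, 216.0], 0.58)]
blank_center [([195.0, 164.0], 0.68)]
tumbler_rim [([251.0, 164.0], 0.75)]
flask [([385.0, 235.0], 0.71)]
jar [([272.0, 128.0], 0.68), ([193.0, 166.0], 0.3)]
stone [([257.0, 240.0], 0.62)]
side 50.98840658833216 252.7644942766953 194.18343136233574 [[0.7997, -0.3746, 0.4691, 0.0045], [-0.6003, -0.4892, 0.6328, -0.7702], [-0.0076, -0.7876, -0.6161, 0.8575], [0.0, 0.0, 0.0, 1.0]] []
stand [([295.0, 244.0], 0.97)]
rest_seat [([297.0, 219.0], 0.62)]
spacer_center [([164.0, 168.0], 0.83), ([126.0, 178.0], 0.82), ([136.0, 202.0], 0.59)]
rest_center [([199.0, 206.0], 0.72)]
blank_center [([229.0, 170.0], 0.83), ([316.0, 348.0], 0.16)]
tumbler_rim [([266.0, 187.0], 0.92), ([294.0, 218.0], 0.15)]
flask [([317.0, 351.0], 0.94)]
jar [([306.0, 204.0], 0.63)]
stone [([205.0, 244.0], 0.74), ([295.0, 218.0], 0.44), ([316.0, 351.0], 0.43)]
```

```bash
python3 - <<'E'
import cv2
a=cv2.imread("pics/top0.png")[90:300,100:420];cv2.imwrite("pics/topc.png",cv2.resize(a,None,fx=2.5,fy=2.5,interpolation=cv2.INTER_CUBIC))
a=cv2.imread("pics/side0.png")[120:390,90:410];cv2.imwrite("pics/sidec.png",cv2.resize(a,None,fx=2.2,fy=2.2,interpolation=cv2.INTER_CUBIC))
E
```

```text
(no output)
```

View pics/topc.png

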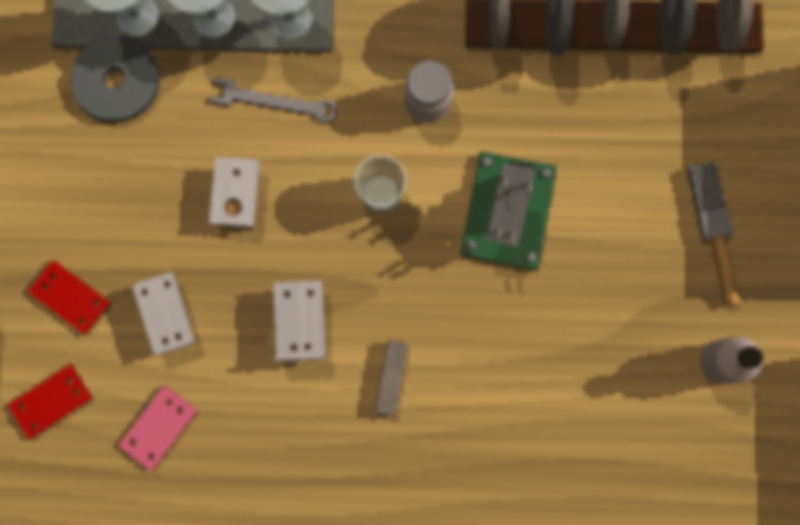

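View pics/sidec.png

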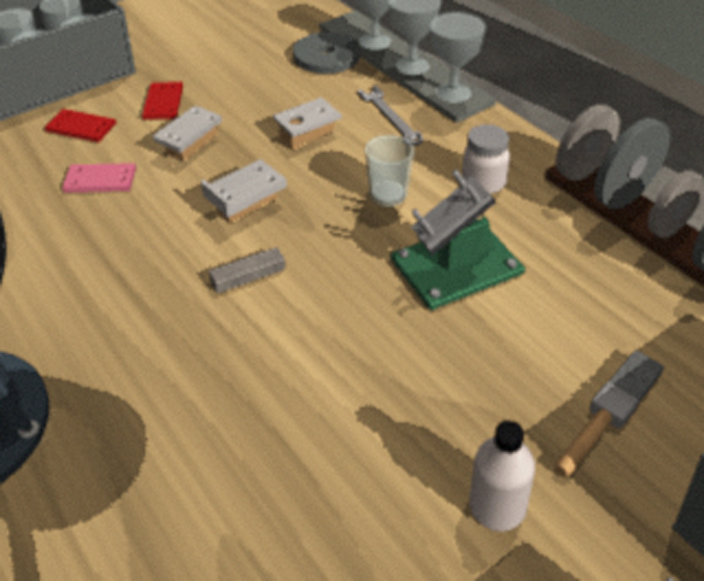

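The top view (crop scale 2.5, offset 100,90) shows the spacer at (165,215), the rest plate at (220,218) with its lip towards the robot, the odd plate at (194,167) and the green stand with its head at (304,173). The pink and red plates are look-alikes. In the side view the slope falls towards the robot.

```bash
cat > h.py <<'E'
from station import manip
import cv2,numpy as np
from scipy.optimize import minimize,least_squares
class Cam:
    def __init__(s,n):
        k=manip.get_calibration(n);s.E=np.array(k["extrinsics"]);s.f=192/np.tan(np.radians(k["fov_y"]/2));s.c=np.array([k["cx"],k["cy"]])
    def proj(s,P):
        p=(np.atleast_2d(P)-s.E[:3,3])@s.E[:3,:3];return p[:,:2]/p[:,2:]*s.f+s.c
    def ray(s,uv):
        d=np.c_[(np.atleast_2d(uv)-s.c)/s.f,np.ones(len(np.atleast_2d(uv)))]@s.E[:3,:3].T;return s.E[:3,3],d
    def onz(s,uv,z):
        o,d=s.ray(uv);return (o+d*((z-o[2])/d[:,2])[:,None])
    def rectify(s,im,O,R,sx,sy,res):
        # plane coords x (up), y(left) -> image; O origin, R cols axes
        c=np.array([[-sx,-sy],[sx,-sy],[sx,sy],[-sx,sy]],float)
        W=O+c@R[:,:2].T; uv=s.proj(W).astype(np.float32)
        dst=np.array([[ (sy-b)/res,(sx-a)/res] for a,b in c],np.float32)
        return cv2.warpPerspective(im,cv2.getPerspectiveTransform(uv,dst),(int(2*sy/res),int(2*sx/res)),flags=cv2.INTER_CUBIC)
def tri(cs,uvs):
    A=np.zeros((3,3));b=np.zeros(3)
    for c,u in zip(cs,uvs):
        o,d=c.ray(u);d=d[0]/np.linalg.norm(d[0]);M=np.eye(3)-np.outer(d,d);A+=M;b+=M@o
    return np.linalg.solve(A,b)
def Rz(a):
    c,s=np.cos(a),np.sin(a);return np.array([[c,-s,0],[s,c,0],[0,0,1]])
def Ry(a):
    c,s=np.cos(a),np.sin(a);return np.array([[c,0,s],[0,1,0],[-s,0,c]])
T,S=Cam("top"),Cam("side")
E
python3 - <<'E'
from h import *
im={n:cv2.cvtColor(cv2.imread(f"pics/{n}0.png"),cv2.COLOR_BGR2RGB) for n in("top","side")}
print("seat",tri([T,S],[[302,171],[297,219]]),"stand",tri([T,S],[[302,176],[295,244]]))
print("spacer",tri([T,S],[[164,214],[164,168]]),"rest",tri([T,S],[[221,216],[199,206]]),"blank",tri([T,S],[[195,164],[229,170]]),"tumb",tri([T,S],[[251,164],[266,187]]))
g=im["top"].astype(int);m=((g[...,1]>g[...,0]+15)&(g[...,1]>g[...,2]+10)).astype(np.uint8)
n,l,st,_=cv2.connectedComponentsWithStats(m);i=1+np.argmax(st[1:,4]);print(st[i])
ys,xs=np.nonzero(l==i);h=cv2.convexHull(np.c_[xs,ys].astype(np.float32))[:,0]
for z in(0.0,.012):
    W=T.onz(h,z)[:,:2];print("foot",z,cv2.minAreaRect((W*1000).astype(np.float32)))
for cam,C in(("top",T),("side",S)):
  for q,z in(("spacer_center",.04),("rest_center",.044)):
    for d in manip.masks_of(cam,q)[:3]:
        ys,xs=np.nonzero(d["pixels"]);W=C.onz(np.c_[xs,ys],z)[:,:2]*1000
        print(cam,q,np.round(d["position"]),round(d["p"],2),len(xs),np.round(cv2.minAreaRect(W.astype(np.float32)),1) if 0 else cv2.minAreaRect(W.astype(np.float32)))
E
```

```text
seat [ 0.62623942 -0.14227471  0.07990726] stand [ 0.62406786 -0.14963766 -0.01372338]
spacer [0.4549384  0.3132675  0.08721486] rest [0.46630524 0.1295432  0.03277458] blank [0.64282348 0.22157498 0.04806686] tumb [0.64521092 0.026722   0.0863255 ]
[286 152  36  45 703]
foot 0.0 ((631.0919799804688, -153.249267578125), (105.42855072021484, 146.28041076660156), 80.20128631591797)
foot 0.012 ((628.728271484375, -152.01417541503906), (104.55519104003906, 145.06858825683594), 80.20130157470703)
top spacer_center [160. 261.] 0.97 480 ((322.4813232421875, 312.05072021484375), (55.736053466796875, 97.86664581298828), 55.03114318847656)
top spacer_center [133. 207.] 0.74 518 ((493.583251953125, 442.2979736328125), (105.08850860595703, 58.31344985961914), 55.06884765625)
top spacer_center [164. 212.] 0.68 481 ((474.6432800292969, 312.2829284667969), (101.7609634399414, 57.110008239746094), 18.663461685180664)
top rest_center [392. 232.] 0.66 368 ((425.3180236816406, -445.2513427734375), (59.403385162353516, 76.97470092773438), 1.2300941944122314)
side spacer_center [135. 202.] 0.89 402 ((303.5335693359375, 276.22332763671875), (67.10765075683594, 102.75965881347656), 52.58718490600586)
side spacer_center [174. 178.] 0.75 405 ((468.8943786621094, 306.99688720703125), (118.734130859375, 76.46305847167969), 20.17486572265625)
side spacer_center [127. 176.] 0.58 290 ((333.1653137207031, 418.4006042480469), (60.73553466796875, 102.89635467529297), 31.090930938720703)
```

```bash
cat >> h.py <<'E'
def box(c,R,sz,shift=(0,0,0)):
    k=np.array([[a,b,d] for a in(-.5,.5) for b in(-.5,.5) for d in(-.5,.5)])*sz+np.array(shift);return c+k@R.T
def cyl(c,R,r,z0,z1,n=16):
    t=np.linspace(0,2*np.pi,n,endpoint=False);return np.vstack([c+np.c_[r*np.cos(t),r*np.sin(t),0*t+z]@R.T for z in(z0,z1)])
SS=8
def cover(C,polys,win):
    x0,y0,x1,y1=win;m=np.zeros(((y1-y0)*SS,(x1-x0)*SS),np.uint8)
    for P,v in polys:
        h=cv2.convexHull(C.proj(P).astype(np.float32))[:,0];h=(h-[x0,y0]+.5)*SS-.5
        cv2.fillConvexPoly(m,np.round(h*16).astype(np.int32),int(v),shift=4)
    m=cv2.GaussianBlur(m.astype(np.float32)/255,(0,0),SS*.5)
    return cv2.resize(m,(x1-x0,y1-y0),interpolation=cv2.INTER_AREA)
def fitres(img,m,mask=None):
    A=np.c_[m.ravel(),np.ones(m.size)];b=img.ravel();s,*_=np.linalg.lstsq(A,b,rcond=None);return ((A@s-b)**2).mean()/b.var()
def sat(im):
    g=im.astype(np.float32)+1;return (g.max(2)-g.min(2))/g.max(2)
def green(im):
    g=im.astype(np.float32)+1;return g[...,1]/g.sum(2)-0*g[...,0]
HOLES=[(.036,.016),(.036,-.016),(-.036,.009),(-.036,-.009)]
TILT=np.radians(30)
def seatframe(x,y,yaw,H=.104):
    # stand origin on bench; bed origin 95mm above it, seat 10mm along normal
    R=Rz(yaw)@Ry(-TILT);O=np.array([x,y,.095])+R[:,2]*.010;return O,R
def loadim(n):return cv2.cvtColor(cv2.imread(f"pics/{n}.png"),cv2.COLOR_BGR2RGB)
E
cat > fit.py <<'E'
from h import *
im={"top":loadim("top0"),"side":loadim("side0")}
def fitplate(x,y,yaw,zc,sz,name,lip=False):
    out=[]
    for cs in(["top"],["side"],["top","side"]):
        def cost(p):
            t=0;R=Rz(p[2]);c=np.array([p[0],p[1],zc])
            for n in cs:
                C=T if n=="top" else S
                u=C.proj([[x,y,zc]])[0].astype(int);w=(u[0]-28,u[1]-28,u[0]+28,u[1]+28)
                polys=[(box(c,R,sz),255)]
                if lip:polys.append((box(c,R,np.array([.006,sz[1],.012]),(-sz[0]/2+.003,0,.013)),255))
                t+=fitres(sat(im[n])[w[1]:w[3],w[0]:w[2]],cover(C,polys,w))
            return t
        r=minimize(cost,[x,y,yaw],method="Nelder-Mead",options=dict(initial_simplex=np.array([x,y,yaw])+np.array([[0,0,0],[.01,0,0],[0,.01,0],[0,0,.1]]),xatol=1e-5,fatol=1e-6))
        print(name,cs,np.round(r.x[:2]*1000,1),"yaw",round(np.degrees(r.x[2]),2),round(r.fun,3))
def fitstand(x,y,yaw):
    u=T.proj([[x,y,0]])[0].astype(int);w=(u[0]-30,u[1]-34,u[0]+30,u[1]+34);G=green(im["top"])[w[1]:w[3],w[0]:w[2]]
    def polys(p):
        O,R=seatframe(*p[:3]);Hc=O+R[:,1]*p[3]
        return [(box(np.array([p[0],p[1],p[4]/2]),Rz(p[2]),[.15,.11,p[4]]),255),(box(O,R,[.108,.03,.01],(0,0,-.015)),0),(box(Hc,R,[.104,.042,.010],(0,0,-.005)),0)]+[(cyl(Hc+R[:,:2]@np.array(h),R,.004,0,.034),0) for h in HOLES]
    f=lambda p:fitres(G,cover(T,polys(p),w))
    p0=np.array([x,y,yaw,0,.012]);r=minimize(f,p0,method="Nelder-Mead",options=dict(initial_simplex=p0+np.vstack([np.zeros(5),np.diag([.01,.01,.1,.006,.006])]),xatol=1e-5,fatol=1e-6,maxiter=2000))
    print("stand",np.round(r.x*1000,1),"yaw",np.degrees(r.x[2]),r.fun)
    return r.x
fitplate(.475,.312,np.radians(19),.035,np.array([.1,.056,.01]),"spacer")
fitplate(.466,.13,0,.037,np.array([.104,.064,.014]),"rest",True)
fitstand(.629,-.152,np.radians(-10))
E
python3 fit.py
```

```text
spacer ['top'] [473.2 315.1] yaw 20.64 0.08
spacer ['side'] [470.3 315.4] yaw 19.87 0.569
spacer ['top', 'side'] [472.2 315.3] yaw 20.29 0.656
rest ['top'] [467.3 131.3] yaw 4.29 0.014
rest ['side'] [464.8 131. ] yaw 3.24 0.276
rest ['top', 'side'] [466.2 131.2] yaw 3.89 0.298
stand [ 628.4 -152.  -175.2    5.1   11.3] yaw -10.03854842267229 0.20868472475693456
```

```bash
cat >> h.py <<'E'
from scipy.spatial.transform import Rotation as Ro
def rel(p,yawx,cmd=None):
    """row (mm,deg) to bring TCP to p with tool y along yawx+90deg (mod 180)"""
    s=manip.sense();R=Ro.from_quat(s["tool_rot"]).as_matrix();d=R.T@(np.array(p)-s["tcp_pos"])*1000
    a=np.degrees(np.arctan2(R[1,1],R[0,1]));w=(yawx+90-a+90)%180-90
    print("t",round(s["t"],2),"tcp",np.round(np.array(s["tcp_pos"])*1000,1),"tooly",round(a,2),"F",np.round(s["force"],1),"gap",round(s["finger_gap"],3),"gf",round(s["gripper_force"],1))
    print("row",np.round(d,1),"turn",round(-w,2));return d,-w
E
python3 -c "
from h import *
rel([.4715,.315,.12],20.3)"
```

```text
t 1.2 tcp [270.6 563.4 205.5] tooly 64.34 F [-0.3 -0.6  0.6] gap 0.998 gf 0.0
row [-288.7 -136.9   85.5] turn -45.96
```

Call:
{"api": "step_arm", "payload": {
  "targets": "-289 -137 85 -46;-289 -137 85 -46;-289 -137 85 -46;-289 -137 85 -46;-289 -137 85 -46;-289 -137 85 -46;-289 -137 85 -46;-289 -137 85 -46;-289 -137 85 -46;-289 -137 85 -46",
  "gripper": 0
}}

```text
t: 2.2
tcp_pos: [0.4713, 0.3154, 0.1208]
tool_rot: [-0.177, 0.984, 0.0, 0.0]
force: [0.1, 0.4, -0.0]
finger_gap: 1.002
gripper_force: 0.0
```

```bash
python3 -c "
from h import *
rel([.4715,.315,.011],20.3)
im=manip.snapshot('top');cv2.imwrite('pics/top1.png',im[...,::-1]);
im=manip.snapshot('side');cv2.imwrite('pics/side1.png',im[...,::-1]);
cv2.imwrite('pics/side1c.png',cv2.resize(im[90:250,100:260,::-1],None,fx=3.5,fy=3.5,interpolation=cv2.INTER_CUBIC))"
```

```text
t 2.2 tcp [471.3 315.4 120.8] tooly 110.37 F [ 0.1  0.4 -0. ] gap 1.002 gf 0.0
row [ -0.   -0.5 109.8] turn 0.07
```

View pics/side1c.png

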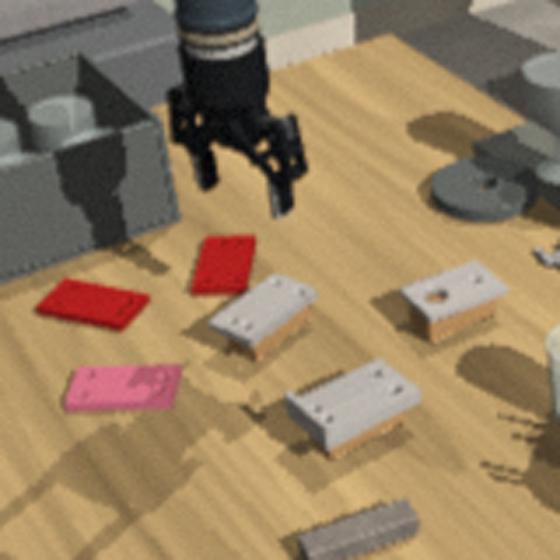

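The side view shows the open gripper above the spacer (crop about 265,315), clear of its neighbours. I'll descend and grip.

Call:
{"api": "step_arm", "payload": {
  "targets": "0 0 50 0;0 0 90 0;0 0 110 0;0 0 110 0"
}}

```text
t: 2.7
tcp_pos: [0.4687, 0.315, 0.008]
tool_rot: [-0.178, 0.984, -0.001, -0.003]
force: [-0.3, -1.0, -0.2]
finger_gap: 1.001
gripper_force: 0.0
```

Call:
{"api": "step_arm", "payload": {
  "targets": "0 0 0 0;0 0 0 0;0 0 0 0;0 0 0 0;0 0 0 0;0 0 0 0",
  "gripper": 1,
  "squeeze": 25
}}

```text
t: 3.3
tcp_pos: [0.475, 0.316, 0.0143]
tool_rot: [-0.177, 0.984, 0.001, 0.004]
force: [0.3, -0.3, 13.7]
finger_gap: 0.0
gripper_force: 6.5
```

Call:
{"api": "step_arm", "payload": {
  "targets": "0 0 -15 0;0 0 -40 0;0 0 -40 0"
}}

```text
t: 3.6
tcp_pos: [0.4745, 0.316, 0.0544]
tool_rot: [-0.177, 0.984, 0.001, 0.004]
force: [0.1, -0.5, 0.2]
finger_gap: -0.001
gripper_force: 0.0
```

```bash
python3 -c "
from h import *
im=manip.snapshot('top');cv2.imwrite('pics/top2.png',im[...,::-1]);
im2=manip.snapshot('side');cv2.imwrite('pics/side2.png',im2[...,::-1]);
a=cv2.resize(im2[110:250,110:240,::-1],None,fx=3,fy=3,interpolation=cv2.INTER_CUBIC)
b=cv2.resize(im[150:290,100:230,::-1],None,fx=3,fy=3,interpolation=cv2.INTER_CUBIC)
cv2.imwrite('pics/c2.png',np.hstack([a,b]))"
```

```text
(no output)
```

View pics/c2.png

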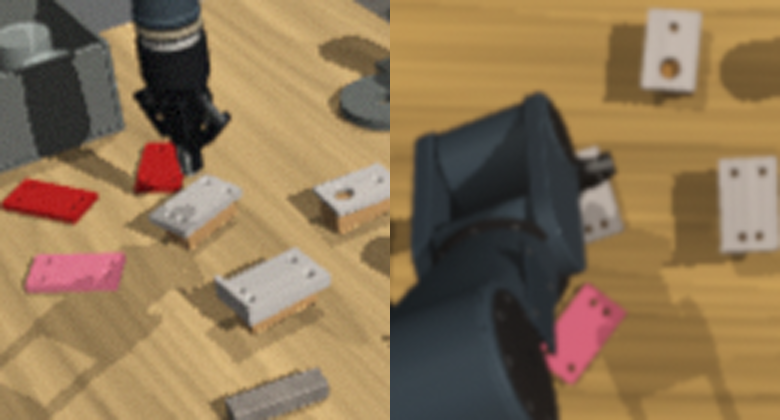

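```bash
python3 - <<'E'
from h import *
p=np.array(manip.sense()["tcp_pos"]);print(p,"top",T.proj(p),"side",S.proj(p), "spacer proj",T.proj([.472,.315,.035]),S.proj([.472,.315,.035]))
print(tri([T,S],[[170,203],[173,167]]))
import fit
fit.im={"top":loadim("top2"),"side":loadim("side2")}
fit.fitplate(.472,.315,np.radians(20),.035,np.array([.1,.056,.01]),"spacer")
E
```

```text
[0.47253149 0.31507061 0.05180661] top [[163.87283091 214.68511005]] side [[174.95922697 173.6419996 ]] spacer proj [[164.99634051 215.3173517 ]] [[175.44062747 177.62780489]]
[0.4864554  0.29720697 0.08840177]
spacer ['top'] [473.2 315.1] yaw 20.64 0.08
spacer ['side'] [470.3 315.4] yaw 19.87 0.569
spacer ['top', 'side'] [472.2 315.3] yaw 20.29 0.656
rest ['top'] [467.3 131.3] yaw 4.29 0.014
rest ['side'] [464.8 131. ] yaw 3.24 0.276
rest ['top', 'side'] [466.2 131.2] yaw 3.89 0.298
stand [ 628.4 -152.  -175.2    5.1   11.3] yaw -10.03854842267229 0.20868472475693456
spacer ['top'] [473.1 319. ] yaw 17.8 0.831
spacer ['side'] [470.3 315.6] yaw 20.1 0.676
spacer ['top', 'side'] [471.6 316.8] yaw 19.67 1.513
```

Call:
{"api": "step_arm", "payload": {
  "targets": "0 0 6 0;0 0 10 0;0 0 10 0;0 0 10 0"
}}

```text
t: 4.1
tcp_pos: [0.4712, 0.3145, 0.0395]
tool_rot: [-0.177, 0.984, -0.0, -0.001]
force: [-0.0, 0.9, 0.2]
finger_gap: 0.001
gripper_force: 0.0
```

Call:
{"api": "step_arm", "payload": {
  "targets": "0 0 4 0;0 0 8 0;0 0 12 0;0 0 12 0"
}}

```text
t: 4.5
tcp_pos: [0.4713, 0.3145, 0.0278]
tool_rot: [-0.177, 0.984, -0.0, -0.001]
force: [0.4, 0.5, 0.3]
finger_gap: -0.0
gripper_force: 0.0
```

Call:
{"api": "step_arm", "payload": {
  "targets": "0 0 4 0;0 0 8 0;0 0 12 0;0 0 12 0"
}}

```text
t: 4.9
tcp_pos: [0.4713, 0.3146, 0.0159]
tool_rot: [-0.177, 0.984, -0.0, -0.001]
force: [0.3, -0.4, -0.2]
finger_gap: 0.001
gripper_force: 0.0
```

```bash
python3 - <<'E'
from h import *
p=np.array(manip.sense()["tcp_pos"]);print(p)
o=[]
for n,C in(("side",S),("top",T)):
    im=manip.snapshot(n)[...,::-1].copy();cv2.imwrite(f'pics/{n}3.png',im)
    u=C.proj(p)[0];w=(u-32).astype(int);a=cv2.resize(im[w[1]:w[1]+64,w[0]:w[0]+64],None,fx=6,fy=6,interpolation=cv2.INTER_CUBIC)
    for dz in(0,.026):
        v=(C.proj(p+[0,0,dz])[0]-w+.5)*6;cv2.circle(a,tuple(int(t) for t in v),4,(0,0,255) if dz==0 else (255,0,0),1)
    o.append(a);print(n,w,u)
cv2.imwrite('pics/c3.png',np.hstack(o))
E
```

```text
[0.47130425 0.31455205 0.0158713 ]
side [144 150] [176.00727942 182.15392115]
top [134 184] [166.34947908 216.04803729]
```

View pics/c3.png

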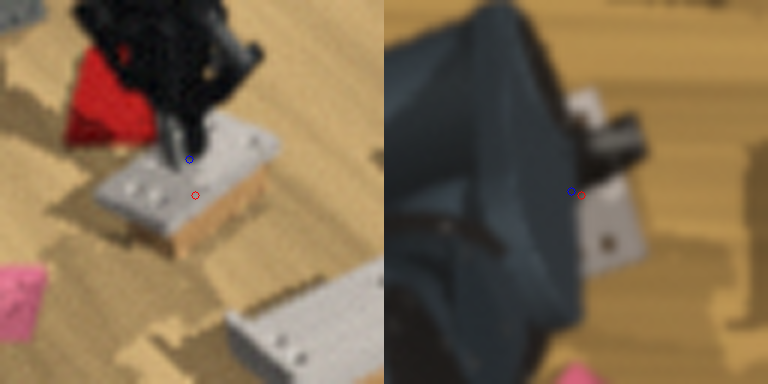

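The marked picture shows the true finger tips about 25 mm above the reported TCP: the blue +26 mm mark is at the tips, on top of the plate. I'll open higher up and go about 25 mm lower.

Call:
{"api": "step_arm", "payload": {
  "targets": "0 0 -30 0;0 0 -30 0;0 0 -30 0;0 0 -30 0;0 0 -30 0;0 0 -15 0;0 0 0 0;0 0 20 0;0 0 28 0;0 0 28 0;0 0 28 0",
  "gripper": 0
}}

```text
t: 6.1
tcp_pos: [0.4718, 0.3148, -0.0115]
tool_rot: [-0.177, 0.984, -0.0, -0.0]
force: [-0.4, -0.3, 0.5]
finger_gap: 0.997
gripper_force: 0.0
```

Call:
{"api": "step_arm", "payload": {
  "targets": "0 0 0 0;0 0 0 0;0 0 0 0;0 0 0 0;0 0 0 0",
  "gripper": 1
}}

```text
t: 6.6
tcp_pos: [0.4723, 0.3149, -0.0106]
tool_rot: [-0.177, 0.984, 0.0, 0.001]
force: [-0.9, -0.8, 5.5]
finger_gap: 0.648
gripper_force: 27.2
```

```bash
cat >> h.py <<'E'
ST=[.6284,-.1520,np.radians(-10.04)];DY=.0051;ZO=.0456
def plate(u,n,dy=0,rel_=True,zo=ZO):
    """target: plate centre at u mm up slope, n mm along normal from head seat centre"""
    O,R=seatframe(*ST);c=O+R@np.array([u,DY*1000+dy,n])/1000;print("plate c",np.round(c*1000,1));return rel(c-[0,0,zo],np.degrees(ST[2]))
E
python3 - <<'E'
from h import *
O,R=seatframe(*ST);c=O+R@[-.009,DY,.039];print(c)
rel([c[0],c[1],.20-ZO],-10.04)
E
```

```text
[ 0.59748943 -0.14134806  0.13293524]
t 6.6 tcp [472.3 314.9 -10.6] tooly 110.35 F [-0.9 -0.8  5.5] gap 0.648 gf 27.2
row [  41.1 -471.3 -165. ] turn 30.39
```

Call:
{"api": "step_arm", "payload": {
  "targets": "0 0 -40 0;0 0 -90 0;0 0 -140 0;0 0 -190 0;0 0 -215 0"
}}

```text
t: 7.1
tcp_pos: [0.4733, 0.3156, 0.2079]
tool_rot: [-0.177, 0.984, 0.001, 0.003]
force: [0.6, 0.8, -3.0]
finger_gap: 0.65
gripper_force: 28.4
```

```bash
python3 - <<'E'
from h import *
O,R=seatframe(*ST);c=O+R@[-.009,DY,.039]
rel([c[0],c[1],.20-ZO],-10.04)
E
```

```text
t 7.1 tcp [473.3 315.6 207.9] tooly 110.35 F [ 0.6  0.8 -3. ] gap 0.65 gf 28.4
row [  42.8 -471.6   52.9] turn 30.39
```

Call:
{"api": "step_arm", "payload": {
  "targets": "4 -45 0 3;8 -90 0 6;12 -140 0 9;17 -190 0 12;21 -240 0 15;26 -290 0 18;30 -340 0 21;34 -390 0 24;38 -430 10 27;42 -472 20 30.4;42 -472 40 30.4;42 -472 52 30.4"
}}

```text
t: 8.3
tcp_pos: [0.5951, -0.1433, 0.1493]
tool_rot: [0.089, 0.996, 0.001, -0.002]
force: [0.2, 0.9, -3.3]
finger_gap: 0.652
gripper_force: 28.4
```

```bash
python3 - <<'E'
from h import *
im={n:manip.snapshot(n) for n in("top","side")}
for n in im:cv2.imwrite(f"pics/{n}4.png",im[n][...,::-1])
O,R=seatframe(*ST);c=O+R@[-.009,DY,.039]
rel([c[0],c[1],.165-ZO],-10.04)
o=[]
for n,C in(("side",S),("top",T)):
    u=C.proj(O)[0];w=(u-[36,44]).astype(int);a=cv2.resize(im[n][w[1]:w[1]+72,w[0]:w[0]+72,::-1],None,fx=5.5,fy=5.5,interpolation=cv2.INTER_CUBIC)
    H=O+R@[0,DY,0]
    for h in HOLES:
        for k,z in enumerate((0,.034)):
            v=(C.proj(H+R@[h[0],h[1],z])[0]-w+.5)*5.5;cv2.circle(a,tuple(int(round(t)) for t in v),3,(0,0,255) if k else(255,0,0),1)
    p=np.array(manip.sense()["tcp_pos"])+[0,0,ZO]
    h=cv2.convexHull(C.proj(box(p,Rz(ST[2]),[.1,.056,.01])).astype(np.float32))[:,0];cv2.polylines(a,[np.round((h-w+.5)*5.5).astype(int)],True,(0,255,255),1)
    o.append(a)
cv2.imwrite('pics/c4.png',np.hstack(o))
E
```

```text
t 8.4 tcp [ 593.9 -141.   148.7] tooly 79.95 F [-0.6  0.3 -2.4] gap 0.647 gf 28.4
row [-3.8  0.2 29.3] turn -0.01
```

View pics/c4.png

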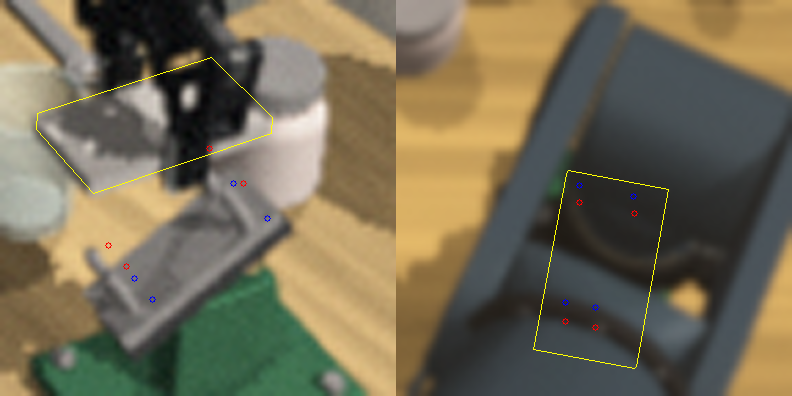

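```bash
python3 - <<'E'
from h import *
im=loadim("side0")
O,R=seatframe(*ST)
u=S.proj(O)[0];w=(u-[26,30]).astype(int);o=[]
for dy in(None,.005,-.005):
    a=cv2.resize(im[w[1]:w[1]+60,w[0]:w[0]+52,::-1],None,fx=5,fy=5,interpolation=cv2.INTER_CUBIC)
    if dy is not None:
        H=O+R@[0,dy,0];q=lambda P:np.round((S.proj(P)-w+.5)*5).astype(int)
        cv2.polylines(a,[q(H+np.array([[.052,.021,0],[.052,-.021,0],[-.052,-.021,0],[-.052,.021,0]])@R.T)],True,(0,255,255),1)
        for h in HOLES:cv2.polylines(a,[q(H+np.array([[*h,0],[*h,.034]])@R.T)],False,(0,0,255),1)
        cv2.polylines(a,[q(np.array([ST[0],ST[1],.0113])+np.array([[.075,.055,0],[.075,-.055,0],[-.075,-.055,0],[-.075,.055,0]])@Rz(ST[2]).T)],True,(255,0,255),1)
    o.append(a)
cv2.imwrite('pics/c5.png',np.hstack(o))
E
```

View pics/c5.png

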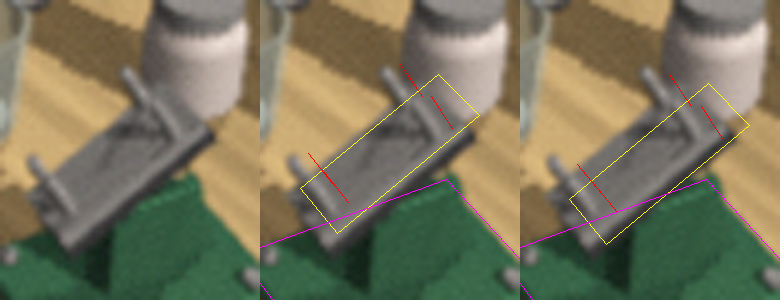

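```bash
cat > fit2.py <<'E'
from h import *
im={"top":loadim("top0").astype(np.float32),"side":loadim("side0").astype(np.float32)}
jar=tri([T,S],[[272,128],[306,204]]);print("jar",jar)
WIN={"top":(276,136,332,206),"side":(256,186,342,290)}
EX={}
for n,C in(("top",T),("side",S)):
    w=WIN[n];m=cover(C,[(cyl(np.array([jar[0],jar[1],0]),np.eye(3),.040,-.004,.094),255),(cyl(np.array([.645,.027,0]),np.eye(3),.042,-.004,.094),255)],w);EX[n]=m<.02
def layers(p):
    x,y,yaw,dy,dz,t=p;O,R=seatframe(x,y,yaw);O=O+[0,0,dz];H=O+R[:,1]*dy;Z=Rz(yaw)
    top=H+np.array([[.052,.021,0],[.052,-.021,0],[-.052,-.021,0],[-.052,.021,0]])@R.T
    ft=np.array([x,y,t])+np.array([[.075,.055,0],[.075,-.055,0],[-.075,-.055,0],[-.075,.055,0]])@Z.T
    L=[[box(np.array([x,y,t/2]),Z,[.15,.11,t])],[ft],[box(np.array([x,y,.045]),Z,[.07,.03,.07])],[box(O,R,[.108,.03,.01],(0,0,-.015))],[box(H,R,[.104,.042,.01],(0,0,-.005))],[top],[cyl(H+R[:,:2]@np.array(h),R,.004,0,.034) for h in HOLES]]
    return L
def cost(p,cams=("top","side"),ret=False):
    tot=0
    for n in cams:
        C=T if n=="top" else S;w=WIN[n];L=layers(p);m=[]
        full=np.zeros(((w[3]-w[1])*SS,(w[2]-w[0])*SS),np.uint8)
        for k,l in enumerate(L):
            for P in l:
                h=cv2.convexHull(C.proj(P).astype(np.float32))[:,0];h=(h-[w[0],w[1]]+.5)*SS-.5
                cv2.fillConvexPoly(full,np.round(h*16).astype(np.int32),k+1,shift=4)
        A=[cv2.resize(cv2.GaussianBlur((full==k).astype(np.float32),(0,0),SS*.5),(w[2]-w[0],w[3]-w[1]),interpolation=cv2.INTER_AREA)[EX[n]] for k in range(len(L)+1)]
        A=np.array(A).T;B=im[n][w[1]:w[3],w[0]:w[2]][EX[n]]
        # chroma + damped brightness
        B=np.c_[B[:,0]-B[:,2],B[:,1]-B[:,0],.4*B.mean(1)]
        s,*_=np.linalg.lstsq(A.T@A+1e-3*np.eye(A.shape[1]),A.T@B,rcond=None);r=(A@s-B);tot+=(r**2).mean()/B.var(0).mean()
    return tot
def run(cams,p0):
    p0=np.array(p0);st=np.diag([.006,.006,.04,.005,.005,.004])
    best=None
    for sg in(1,-1):
        r=minimize(cost,p0,args=(cams,),method="Nelder-Mead",options=dict(initial_simplex=p0+np.vstack([np.zeros(6),sg*st]),xatol=2e-5,fatol=1e-6,maxiter=700))
        if best is None or r.fun<best.fun:best=r
    print(cams,np.round(best.x*1000,1),"yaw",round(np.degrees(best.x[2]),2),round(best.fun,4));return best.x
if __name__=="__main__":
    for d in(.005,-.004):
        for c in(("top",),("side",),("top","side")):run(c,[.628,-.152,np.radians(-10),d,0,.012])
E
time python3 fit2.py
```

```text
jar [ 0.78709813 -0.03583962 -0.00948919]
('top',) [ 625.4 -149.4 -173.8    2.9  -11.2   25.2] yaw -9.96 0.0659
('side',) [ 625.2 -150.7 -163.4   12.4   -8.7   11.5] yaw -9.36 0.1273
('top', 'side') [ 626.8 -150.8 -173.2    6.4   -2.5   11.2] yaw -9.92 0.2046
('top',) [ 625.3 -149.5 -175.4    2.3  -19.2   24.9] yaw -10.05 0.0657
('side',) [ 626.2 -150.1 -167.8   13.8  -11.8   10.5] yaw -9.62 0.1272
('top', 'side') [ 6.270e+02 -1.507e+02 -1.741e+02  5.100e+00 -3.000e-01  1.110e+01] yaw -9.98 0.2048
real	4m29.527s
user	3m15.212s
sys	1m12.908s
```

```bash
cat > fit3.py <<'E'
import h; h.SS=4
import fit2; fit2.SS=4
from fit2 import *
fit2.WIN.update(top=(286,146,322,200),side=(262,186,334,262))
for n,C in(("top",T),("side",S)):
    w=WIN[n];fit2.EX[n]=cover(C,[(cyl(np.array([jar[0],jar[1],0]),np.eye(3),.040,-.004,.094),255),(cyl(np.array([.645,.027,0]),np.eye(3),.042,-.004,.094),255)],w)<.02
base=[.627,-.1508,np.radians(-9.95),0,0,.0112];L0=layers(base)
O0,R0=seatframe(*base[:3])
orig=layers
def mk(q):
    p=list(base);p[2]=q[2]
    Rr=Rz(q[2]);O,R=seatframe(*p[:3]);p[0]+=q[0]-O[0];p[1]+=q[1]-O[1];p[4]=q[3] if len(q)>3 else 0
    L=orig(p);bed=L0[3]+[q[0]-O0[0],q[1]-O0[1],0];return L0[:3]+[L0[3]]+L[4:]
for cams,n in((("top",),2),(("side",),2),(("top","side"),2),(("top","side"),4)):
    def f(q):
        qq=list(q)+[base[2],0][len(q)-2:] if len(q)<4 else q
        fit2.layers=lambda p:mk(qq);return cost(None,cams)
    q0=np.array([.626,-.1465,base[2],0])[:n]
    r=minimize(f,q0,method="Nelder-Mead",options=dict(initial_simplex=q0+np.vstack([np.zeros(n),np.diag([.006,.006,.04,.004][:n])]),xatol=5e-5,fatol=1e-5,maxiter=150))
    print(cams,"head centre",np.round(r.x*1000,1),round(r.fun,4))
E
sed -i 's/^def cost/from h import cover\ndef cost/' fit2.py; time timeout 200 python3 fit3.py
```

```text
jar [ 0.78709813 -0.03583962 -0.00948919]
('top',) head centre [ 617.6 -144.2] 0.0659
('side',) head centre [ 611.9 -146.6] 0.1085
('top', 'side') head centre [ 614.4 -144.6] 0.1783
('top', 'side') head centre [ 615.4 -143.9 -172.2   -2.7] 0.1758
real	0m4.704s
user	0m4.751s
sys	0m0.363s
```

```bash
cat >> h.py <<'E'
HC=np.array([.615,-.1445,.1025]);YAW=-9.95
def tgt(u,n,dy=0,z=None,zo=ZO):
    R=Rz(np.radians(YAW))@Ry(-TILT);c=HC+R@np.array([u,dy,n])/1000
    if z is not None:c[2]=z
    print("plate c",np.round(c*1000,1));return rel(c-[0,0,zo],YAW)
E
python3 - <<'E'
from h import *
tgt(-7,39,z=.160);tgt(-7,39)
E
```

```text
plate c [ 589.8 -140.1  160. ]
t 8.4 tcp [ 593.9 -141.   148.7] tooly 79.95 F [-0.6  0.3 -2.4] gap 0.647 gf 28.4
row [ 3.9  0.1 34.4] turn -0.1
plate c [ 589.8 -140.1  132.8]
t 8.4 tcp [ 593.9 -141.   148.7] tooly 79.95 F [-0.6  0.3 -2.4] gap 0.647 gf 28.4
row [ 3.7  0.1 61.6] turn -0.1
```

Call:
{"api": "step_arm", "payload": {
  "targets": "4 0 15 0;4 0 30 0;4 0 34 0;4 0 34 0"
}}

```text
t: 8.8
tcp_pos: [0.5923, -0.1405, 0.1175]
tool_rot: [0.087, 0.996, 0.0, -0.0]
force: [-1.4, 0.8, -1.0]
finger_gap: 0.649
gripper_force: 28.4
```

Call:
{"api": "step_arm", "payload": {
  "targets": "0 0 3 0;0 0 6 0;0 0 6 0"
}}

```text
t: 9.1
tcp_pos: [0.5927, -0.1416, 0.1117]
tool_rot: [0.088, 0.996, -0.0, 0.0]
force: [0.6, 1.7, -2.1]
finger_gap: 0.647
gripper_force: 28.4
```

Call:
{"api": "step_arm", "payload": {
  "targets": "0 0 3 0;0 0 6 0;0 0 6 0"
}}

```text
t: 9.4
tcp_pos: [0.595, -0.1424, 0.1064]
tool_rot: [0.088, 0.996, -0.001, 0.003]
force: [4.5, 0.5, 0.6]
finger_gap: 0.651
gripper_force: 28.7
```

Call:
{"api": "step_arm", "payload": {
  "targets": "0 0 3 0;0 0 6 0;0 0 6 0"
}}

```text
t: 9.7
tcp_pos: [0.5945, -0.1424, 0.1003]
tool_rot: [0.088, 0.996, -0.001, 0.002]
force: [5.9, 0.3, 4.8]
finger_gap: 0.651
gripper_force: 29.4
```

```bash
python3 - <<'E'
from h import *
tgt(-7,39)
a=[]
for n,C in(("side",S),("top",T)):
    im=manip.snapshot(n);cv2.imwrite(f"pics/{n}6.png",im[...,::-1])
    if n=="side":
        u=C.proj(HC)[0];w=(u-[40,44]).astype(int);a=cv2.resize(im[w[1]:w[1]+76,w[0]:w[0]+80,::-1],None,fx=7,fy=7,interpolation=cv2.INTER_CUBIC)
        R=Rz(np.radians(YAW))@Ry(-TILT)
        for h in HOLES:
            for k,z in enumerate((0,.034)):
                v=(C.proj(HC+R@[h[0],h[1],z])[0]-w+.5)*7;cv2.circle(a,tuple(int(round(t)) for t in v),3,(0,0,255) if k else(255,0,0),1)
        cv2.imwrite('pics/c6.png',a)
E
```

```text
plate c [ 589.8 -140.1  132.8]
t 9.7 tcp [ 594.5 -142.4  100.3] tooly 79.93 F [5.9 0.3 4.8] gap 0.651 gf 29.4
row [ 5.1  1.5 13.1] turn -0.12
```

View pics/c6.png

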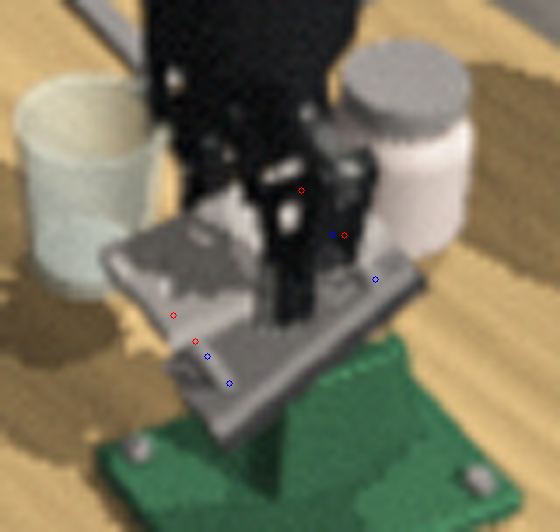

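```bash
python3 - <<'E'
from h import *
u=S.proj(HC)[0];w=(u-[40,44]).astype(int)
p=np.array(manip.sense()["tcp_pos"])+[0,0,ZO];print(p)
for zo in (0,.006):
  for a in(0,5,10,20,30):
    R=Rz(np.radians(YAW))@Ry(-np.radians(a));c=p+[0,0,zo]+np.array([[-.05,.028,.005],[-.05,.028,-.005],[-.05,-.028,.005],[-.05,-.028,-.005],[.05,-.028,.005]])@R.T
    print(zo,a,np.round((S.proj(c)-w+.5)*7).astype(int).tolist())
E
```

```text
[ 0.59453324 -0.14241451  0.14596497]
0 0 [[104, 235], [104, 255], [175, 318], [174, 338], [396, 241]]
0 5 [[104, 244], [105, 263], [174, 327], [175, 346], [396, 233]]
0 10 [[104, 252], [107, 270], [174, 336], [177, 353], [394, 225]]
0 20 [[106, 268], [114, 283], [177, 351], [183, 367], [389, 211]]
0 30 [[112, 282], [123, 294], [182, 365], [193, 378], [381, 199]]
0.006 0 [[105, 223], [104, 243], [176, 306], [175, 326], [397, 229]]
0.006 5 [[104, 232], [105, 251], [175, 315], [176, 334], [397, 221]]
0.006 10 [[104, 241], [107, 258], [175, 324], [178, 342], [396, 213]]
0.006 20 [[107, 256], [114, 272], [177, 340], [184, 355], [391, 199]]
0.006 30 [[113, 270], [123, 283], [183, 353], [193, 366], [382, 187]]
```

The side view shows the spacer tilting on the upper studs (about 10° so far), with the upper stud tips apparently caught in its holes. I'll carry on towards 30° around those tips.

```bash
python3 - <<'E'
from h import *
tgt(0,38,-1.5);tgt(0,35,-1.5);tgt(0,25,-1.5)
E
```

```text
plate c [ 596.  -142.7  135.4]
t 9.8 tcp [ 594.5 -142.4  100.4] tooly 79.93 F [5.2 0.6 4.1] gap 0.648 gf 29.3
row [-1.5 -0.  10.6] turn -0.12
plate c [ 597.5 -143.   132.8]
t 9.8 tcp [ 594.5 -142.4  100.4] tooly 79.93 F [5.2 0.6 4.1] gap 0.648 gf 29.3
row [-3.  -0.  13.2] turn -0.12
plate c [ 602.4 -143.8  124.2]
t 9.8 tcp [ 594.5 -142.4  100.4] tooly 79.93 F [5.2 0.6 4.1] gap 0.648 gf 29.3
row [-7.9  0.  21.9] turn -0.12
```

Call:
{"api": "step_arm", "payload": {
  "targets": "-1 0 3 0;-2 0 6 0;-3 0 9 0;-4 0 11 0;-4 0 11 0"
}}

```text
t: 10.3
tcp_pos: [0.5975, -0.1427, 0.0889]
tool_rot: [0.088, 0.996, -0.0, 0.001]
force: [4.2, 0.0, 2.3]
finger_gap: 0.651
gripper_force: 29.8
```

```bash
cat >> h.py <<'E'
def tiltfit(n,sz=(.1,.056,.01),name="side",zo=ZO):
    """print predicted corner pixels and fit held-plate (tilt,dz) on saturation using side camera"""
    im=manip.snapshot(name);cv2.imwrite(f"pics/{name}{n}.png",im[...,::-1]);return im
def local():
    s=manip.sense();p=np.array(s["tcp_pos"])+[0,0,ZO]-HC;R=Rz(np.radians(YAW))@Ry(-TILT);print("plate in head frame (u,y,n) mm",np.round(R.T@p*1000,1))
E
python3 - <<'E'
from h import *
tgt(0,36,-1.5);local()
im=tiltfit(7)
u=S.proj(HC)[0];w=(u-[40,44]).astype(int);a=cv2.resize(im[w[1]:w[1]+76,w[0]:w[0]+80,::-1],None,fx=7,fy=7,interpolation=cv2.INTER_CUBIC)
p=np.array(manip.sense()["tcp_pos"])+[0,0,ZO];R=Rz(np.radians(YAW))@Ry(-np.radians(30))
q=np.array([[-.05,.028,.005],[-.05,-.028,.005],[.05,-.028,.005],[.05,.028,.005]])@R.T+p
cv2.polylines(a,[np.round((S.proj(q)-w+.5)*7).astype(int)],True,(0,255,255),1)
cv2.imwrite('pics/c7.png',a)
E
```

```text
plate c [ 597.  -142.9  133.7]
t 10.3 tcp [ 597.5 -142.7   88.9] tooly 79.94 F [4.2 0.  2.3] gap 0.651 gf 29.8
row [ 0.4 -0.2  0.8] turn -0.11
plate in head frame (u,y,n) mm [ 0.8 -1.3 36.5]
```

View pics/c7.png

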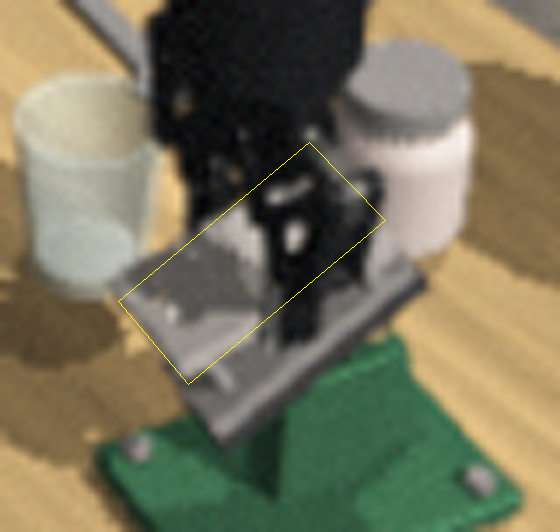

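Call:
{"api": "step_arm", "payload": {
  "targets": "-1 0 2 0;-2 0 4 0;-3 0 5 0;-3 0 5 0;-3 0 5 0"
}}

```text
t: 10.85
tcp_pos: [0.6002, -0.1432, 0.0839]
tool_rot: [0.088, 0.996, -0.0, 0.001]
force: [4.6, -0.5, 5.1]
finger_gap: 0.651
gripper_force: 29.9
```

Call:
{"api": "step_arm", "payload": {
  "targets": "-1 0 2 0;-2 0 4 0;-3 0 5 0;-3 0 5 0;-3 0 5 0"
}}

```text
t: 11.35
tcp_pos: [0.602, -0.1434, 0.0794]
tool_rot: [0.088, 0.996, -0.0, -0.0]
force: [1.6, 1.1, 9.8]
finger_gap: 0.648
gripper_force: 30.5
```

```bash
python3 - <<'E'
from h import *
tgt(0,5,-1.5);local()
E
```

```text
plate c [ 612.3 -145.5  106.8]
t 11.35 tcp [ 602.  -143.4   79.4] tooly 79.94 F [1.6 1.1 9.8] gap 0.648 gf 30.5
row [-10.5  -0.4  18.2] turn -0.11
plate in head frame (u,y,n) mm [ 0.  -1.1 26. ]
```

Call:
{"api": "step_arm", "payload": {
  "targets": "-1 0 2 0;-2 0 4 0;-3 0 6 0;-3 0 6 0;-3 0 6 0"
}}

```text
t: 11.85
tcp_pos: [0.6044, -0.1437, 0.0728]
tool_rot: [0.088, 0.996, 0.0, -0.001]
force: [3.0, 1.4, 6.6]
finger_gap: 0.644
gripper_force: 30.9
```

```bash
cat > ptilt.py <<'E'
from h import *
# fit plate pose (u,n,tilt) in head frame from side image, using colour regions; gripper excluded as dark pixels
def fitp(im,sz,lip=False,y0=-1.3,u0=0,n0=25,a0=25,stack=None,excl=True):
    R30=Rz(np.radians(YAW))@Ry(-TILT)
    w=(262,186,334,262);B=im[w[1]:w[3],w[0]:w[2]].astype(np.float32)
    dark=cv2.dilate((B.max(2)<45).astype(np.uint8),np.ones((5,5))) if excl else np.zeros(B.shape[:2],np.uint8)
    jar=np.array([.787,-.036,0]);ex=cover(S,[(cyl(jar,np.eye(3),.042,-.004,.094),255),(cyl(np.array([.645,.027,0]),np.eye(3),.044,-.004,.094),255)],w)
    ok=(dark==0)&(ex<.02)
    F=np.c_[(B[...,0]-B[...,2])[ok],(B[...,1]-B[...,0])[ok],.5*B.mean(2)[ok]]
    O,Rb=HC,R30;Z=Rz(np.radians(YAW));st=np.array([.627,-.1508])
    def cost(q):
        u,n,a,y=q;R=Z@Ry(-np.radians(a));c=HC+R30@np.array([u,y,n])/1000
        P=[[box(np.array([*st,.0056]),Z,[.15,.11,.0112])],[box(np.array([*(HC[:2]+[.005,0]),.045]),Z,[.07,.03,.07])],[box(HC,R30,[.104,.042,.01],(0,0,-.005))],
           [HC+np.array([[.052,.021,0],[.052,-.021,0],[-.052,-.021,0],[-.052,.021,0]])@R30.T],[cyl(HC+R30[:,:2]@np.array(h),R30,.004,0,.034) for h in HOLES]]
        x,yy,z=np.array(sz)/2
        P+=[[box(c,R,np.array(sz))],[c+np.array([[x,yy,z],[x,-yy,z],[-x,-yy,z],[-x,yy,z]])@R.T]]
        full=np.zeros(((w[3]-w[1])*4,(w[2]-w[0])*4),np.uint8)
        for k,l in enumerate(P):
            for p in l:
                h=cv2.convexHull(S.proj(p).astype(np.float32))[:,0];h=(h-[w[0],w[1]]+.5)*4-.5
                cv2.fillConvexPoly(full,np.round(h*16).astype(np.int32),k+1,shift=4)
        A=np.array([cv2.resize(cv2.GaussianBlur((full==k).astype(np.float32),(0,0),2),(w[2]-w[0],w[3]-w[1]),interpolation=cv2.INTER_AREA)[ok] for k in range(len(P)+1)]).T
        s=np.linalg.solve(A.T@A+1e-2*np.eye(A.shape[1]),A.T@F);return ((A@s-F)**2).mean()/F.var(0).mean()
    q0=np.array([u0,n0,a0,y0],float);best=None
    for sg in(1,-1):
        r=minimize(cost,q0,method="Nelder-Mead",options=dict(initial_simplex=q0+sg*np.vstack([np.zeros(4),np.diag([5,6,8,3])]),xatol=.05,fatol=1e-5,maxiter=250))
        if best is None or r.fun<best.fun:best=r
    print("u,n,tilt,y",np.round(best.x,1),round(best.fun,4));return best.x
E
python3 - <<'E'
from ptilt import *
tgt(0,5,-1.5);local()
for k in("side6","side7"):fitp(loadim(k),[.1,.056,.01],n0=37 if k=="side7" else 42,a0=15)
fitp(tiltfit(8),[.1,.056,.01],n0=22)
E
```

```text
plate c [ 612.3 -145.5  106.8]
t 11.85 tcp [ 604.4 -143.7   72.8] tooly 79.95 F [3.  1.4 6.6] gap 0.644 gf 30.9
row [-8.1 -0.4 11.6] turn -0.1
plate in head frame (u,y,n) mm [-1.2 -1.  19. ]
u,n,tilt,y [ 3.7 48.4  7.9 -0.3] 0.1268
u,n,tilt,y [ 0.9 37.2 14.4  0.3] 0.127
u,n,tilt,y [-0.2 21.1 20.  -1.2] 0.1252
```

Call:
{"api": "step_arm", "payload": {
  "targets": "-2 0 2 0;-3 0 4 0;-4 0 6 0;-4 0 8 0;-4 0 8 0"
}}

```text
t: 12.4
tcp_pos: [0.6079, -0.1443, 0.0643]
tool_rot: [0.088, 0.996, 0.0, -0.001]
force: [2.1, 0.2, 5.5]
finger_gap: 0.647
gripper_force: 31.6
```

```bash
python3 - <<'E'
from ptilt import *
tgt(0,5,-1.5);local()
fitp(tiltfit(9),[.1,.056,.01],n0=13)
E
```

```text
plate c [ 612.3 -145.5  106.8]
t 12.4 tcp [ 607.9 -144.3   64.3] tooly 79.95 F [2.1 0.2 5.5] gap 0.647 gf 31.6
row [-4.6 -0.5  3.1] turn -0.1
plate in head frame (u,y,n) mm [-2.4 -1.   9.9]
u,n,tilt,y [-3.3  5.4 14.9  0.3] 0.1178
```

Call:
{"api": "step_arm", "payload": {
  "targets": "0 0 0 0;0 0 0 0;0 0 0 0;0 0 0 0;0 0 -40 0;0 0 -90 0;0 0 -130 0;0 0 -170 0",
  "gripper": 0
}}

```text
t: 13.25
tcp_pos: [0.6087, -0.1445, 0.236]
tool_rot: [0.088, 0.996, 0.0, -0.0]
force: [0.3, -0.1, 0.7]
finger_gap: 1.004
gripper_force: 0.0
```

```bash
python3 - <<'E'
from ptilt import *
im=tiltfit(10)
fitp(im,[.1,.056,.01],n0=8);fitp(im,[.1,.056,.01],n0=5,a0=30,u0=0)
print(manip.sense()["force"],manip.sense()["tcp_pos"])
w=(262,186,334,262);cv2.imwrite("pics/c10.png",cv2.resize(im[w[1]:w[3],w[0]:w[2],::-1],None,fx=7,fy=7,interpolation=cv2.INTER_CUBIC))
E
```

```text
u,n,tilt,y [-0.9  5.3 23.8 -4.3] 0.1281
u,n,tilt,y [-0.5  6.  23.4 -4.7] 0.1282
[ 1.35919405 -0.58760395  4.06248724] [ 0.61283544 -0.14615315  0.24384077]
```

```bash
python3 - <<'E'
from h import *
tgt(-15,10,-1,z=.110+.0256,zo=.0256)
E
```

```text
plate c [ 597.1 -142.4  135.6]
t 13.3 tcp [ 612.8 -146.2  243.8] tooly 79.96 F [ 1.4 -0.6  4.1] gap 1.001 gf 0.0
row [ 17.8   1.4 133.6] turn -0.09
```

Call:
{"api": "step_arm", "payload": {
  "targets": "18 1 20 0;18 1 40 0;18 1 60 0;18 1 90 0;18 1 120 0;18 1 134 0;18 1 134 0",
  "gripper": 1
}}

```text
t: 14.0
tcp_pos: [0.5898, -0.1398, 0.0981]
tool_rot: [0.088, 0.996, 0.001, -0.003]
force: [-0.8, -0.5, -0.7]
finger_gap: -0.001
gripper_force: 0.0
```

Call:
{"api": "step_arm", "payload": {
  "targets": "0 0 6 0;0 0 12 0;0 0 18 0;0 0 20 0;0 0 20 0"
}}

```text
t: 14.5
tcp_pos: [0.5918, -0.1406, 0.0807]
tool_rot: [0.088, 0.996, -0.0, 0.0]
force: [0.3, 0.7, -0.4]
finger_gap: 0.001
gripper_force: 0.0
```

Call:
{"api": "step_arm", "payload": {
  "targets": "0 0 3 0;0 0 6 0;0 0 6 0"
}}

```text
t: 14.8
tcp_pos: [0.5922, -0.1407, 0.0799]
tool_rot: [0.087, 0.996, -0.001, 0.001]
force: [-8.4, 2.5, 26.5]
finger_gap: -0.003
gripper_force: 14.1
```

Call:
{"api": "step_arm", "payload": {
  "targets": "0 0 -40 0;0 0 -90 0;0 0 -140 0;0 0 -170 0;0 0 -170 0"
}}

```text
t: 15.3
tcp_pos: [0.5951, -0.1419, 0.2509]
tool_rot: [0.088, 0.996, -0.002, 0.006]
force: [-0.1, -0.5, -0.1]
finger_gap: 0.0
gripper_force: 0.0
```

```bash
python3 - <<'E'
from h import *
rel([.4665,.1312,.12],4.0)
E
```

```text
t 15.3 tcp [ 595.1 -141.9  250.9] tooly 79.95 F [-0.1 -0.5 -0.1] gap 0.0 gf 0.0
row [175.9 246.9 127.9] turn -14.05
```

Call:
{"api": "step_arm", "payload": {
  "targets": "25 35 0 -2;50 70 0 -4;75 105 0 -6;100 140 0 -9;130 180 20 -12;155 220 50 -14;176 247 90 -14;176 247 128 -14;176 247 128 -14;176 247 128 -14",
  "gripper": 0
}}

```text
t: 16.3
tcp_pos: [0.4612, 0.1332, 0.116]
tool_rot: [-0.035, 0.999, -0.0, -0.001]
force: [0.4, 0.6, 0.4]
finger_gap: 0.998
gripper_force: 0.0
```

```bash
python3 - <<'E'
from ptilt import *
rel([.4665,.1312,-.010],4.0)
im=tiltfit(11)
fitp(im,[.1,.056,.01],n0=5,a0=30,excl=False);fitp(im,[.1,.056,.01],n0=8,a0=24,excl=False)
t=manip.snapshot("top");cv2.imwrite("pics/top11.png",t[...,::-1])
a=cv2.resize(im[180:262,256:340,::-1],None,fx=4.7,fy=4.7,interpolation=cv2.INTER_CUBIC)
b=cv2.resize(t[135:217,262:346,::-1],None,fx=4.7,fy=4.7,interpolation=cv2.INTER_CUBIC)
R30=Rz(np.radians(YAW))@Ry(-TILT)
q=HC+np.array([[-.05,.027,.01],[-.05,-.029,.01],[.05,-.029,.01],[.05,.027,.01]])@R30.T
for C,g,o in((S,a,(256,180)),(T,b,(262,135))):cv2.polylines(g,[np.round((C.proj(q)-o+.5)*4.7).astype(int)],True,(0,255,255),1)
cv2.imwrite("pics/c11.png",np.hstack([a,b]))
E
```

```text
t 16.3 tcp [461.2 133.2 116. ] tooly 93.97 F [0.4 0.6 0.4] gap 0.998 gf 0.0
row [ -5.4  -2.4 126. ] turn -0.03
u,n,tilt,y [  0.2  14.9  27.3 -12.1] 0.1313
u,n,tilt,y [-1.   3.  25.6 -2.7] 0.132
```

View pics/c11.png

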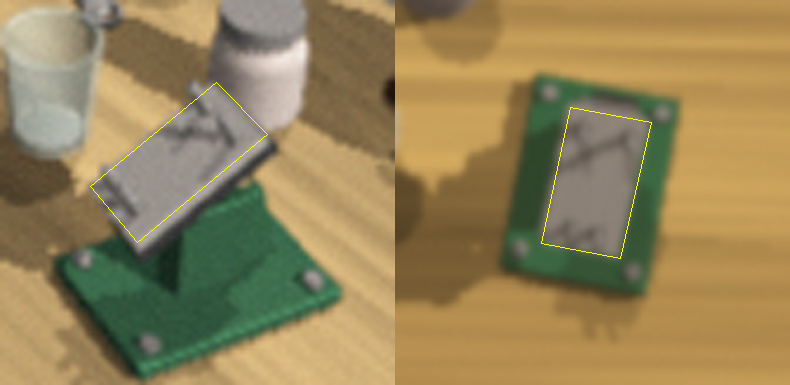

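The last picture shows the spacer lying parallel on the head in both views, with its edges along the 30° outline and the stud shadows on it. Next is the rest plate.

Call:
{"api": "step_arm", "payload": {
  "targets": "-5 -2 30 0;-5 -2 60 0;-5 -2 60 0;-5 -2 60 0"
}}

```text
t: 16.8
tcp_pos: [0.4682, 0.1311, 0.0581]
tool_rot: [-0.034, 0.999, 0.0, 0.001]
force: [-0.3, 0.3, 0.6]
finger_gap: 1.005
gripper_force: 0.0
```

```bash
python3 - <<'E'
from h import *
rel([.4664,.1312,-.0086],4.0)
E
```

```text
t 16.8 tcp [468.2 131.1  58.1] tooly 93.87 F [-0.3  0.3  0.6] gap 1.005 gf 0.0
row [ 1.9  0.2 66.7] turn -0.13
```

Call:
{"api": "step_arm", "payload": {
  "targets": "2 0 25 0;2 0 45 0;2 0 60 0;2 0 66 0;2 0 66 0;2 0 66 0"
}}

```text
t: 17.4
tcp_pos: [0.4659, 0.1316, -0.0082]
tool_rot: [-0.034, 0.999, 0.0, 0.001]
force: [-0.6, -0.3, -0.9]
finger_gap: 1.004
gripper_force: 0.0
```

Call:
{"api": "step_arm", "payload": {
  "targets": "0 0 0 0;0 0 0 0;0 0 0 0;0 0 0 0;0 0 0 0",
  "gripper": 1,
  "squeeze": 25
}}

```text
t: 17.9
tcp_pos: [0.4655, 0.1314, -0.0084]
tool_rot: [-0.035, 0.999, -0.0, 0.001]
force: [-0.5, -1.6, 6.2]
finger_gap: 0.747
gripper_force: 27.0
```

Call:
{"api": "step_arm", "payload": {
  "targets": "0 0 -30 0;0 0 -80 0;0 0 -130 0;0 0 -180 0;0 0 -210 0;0 0 -210 0"
}}

```text
t: 18.5
tcp_pos: [0.4674, 0.132, 0.2048]
tool_rot: [-0.035, 0.999, 0.0, 0.005]
force: [0.2, 0.0, -4.1]
finger_gap: 0.742
gripper_force: 32.5
```

```bash
python3 - <<'E'
from h import *
rel([.592,-.1418,.150],YAW)
E
```

```text
t 18.5 tcp [467.4 132.  204.8] tooly 93.96 F [ 0.2  0.  -4.1] gap 0.742 gf 32.5
row [-104.8 -281.7   55.9] turn 13.91
```

Call:
{"api": "step_arm", "payload": {
  "targets": "-15 -40 0 2;-30 -80 0 4;-45 -120 0 6;-60 -160 0 8;-75 -200 0 10;-90 -240 0 12;-105 -270 0 14;-105 -282 20 14;-105 -282 40 14;-105 -282 55 14;-105 -282 55 14;-105 -282 55 14"
}}

```text
t: 19.7
tcp_pos: [0.5876, -0.1419, 0.1437]
tool_rot: [0.088, 0.996, 0.001, -0.002]
force: [0.8, -0.3, -2.9]
finger_gap: 0.744
gripper_force: 32.4
```

```bash
python3 - <<'E'
from h import *
rel([.594,-.1424,.118],YAW)
E
```

```text
t 19.7 tcp [ 587.6 -141.9  143.7] tooly 79.95 F [ 0.8 -0.3 -2.9] gap 0.744 gf 32.4
row [-6.5  0.6 25.7] turn -0.1
```

Call:
{"api": "step_arm", "payload": {
  "targets": "-2 0 10 0;-2 0 20 0;-2 0 28 0;-2 0 28 0;-2 0 28 0"
}}

```text
t: 20.2
tcp_pos: [0.5906, -0.1428, 0.1172]
tool_rot: [0.088, 0.996, 0.0, -0.0]
force: [-0.5, -0.1, -3.3]
finger_gap: 0.743
gripper_force: 32.4
```

Call:
{"api": "step_arm", "payload": {
  "targets": "-2 0 2 0;-4 0 5 0;-4 0 8 0;-4 0 8 0"
}}

```text
t: 20.6
tcp_pos: [0.5957, -0.1436, 0.1108]
tool_rot: [0.088, 0.996, -0.0, 0.001]
force: [-1.9, 0.8, 3.4]
finger_gap: 0.744
gripper_force: 33.3
```

Call:
{"api": "step_arm", "payload": {
  "targets": "0 0 3 0;0 0 6 0;0 0 6 0"
}}

```text
t: 20.9
tcp_pos: [0.595, -0.1436, 0.1049]
tool_rot: [0.088, 0.996, -0.0, 0.001]
force: [-3.3, 1.0, 5.4]
finger_gap: 0.745
gripper_force: 34.5
```

```bash
python3 - <<'E'
from ptilt import *
rel([.5945,-.1424,.102],YAW);local()
fitp(tiltfit(12),[.104,.064,.014],n0=45,a0=8)
E
```

```text
t 20.9 tcp [ 595.  -143.6  104.9] tooly 79.96 F [-3.3  1.   5.4] gap 0.745 gf 34.5
row [0.7 1.1 2.9] turn -0.09
plate in head frame (u,y,n) mm [ 6.7 -2.6 51.5]
u,n,tilt,y [ 0.7 51.   6.5  0.3] 0.1313
```

Call:
{"api": "step_arm", "payload": {
  "targets": "0 1 3 0;0 1.5 6 0;0 1.5 6 0;0 1.5 6 0"
}}

```text
t: 21.35
tcp_pos: [0.5951, -0.1435, 0.099]
tool_rot: [0.088, 0.996, -0.001, 0.001]
force: [-3.5, -2.6, 5.8]
finger_gap: 0.742
gripper_force: 35.8
```

Call:
{"api": "step_arm", "payload": {
  "targets": "-1 0 3 0;-2 0 6 0;-2 0 6 0;-2 0 6 0"
}}

```text
t: 21.75
tcp_pos: [0.5963, -0.1437, 0.093]
tool_rot: [0.088, 0.996, -0.001, -0.0]
force: [-5.4, -2.2, 6.3]
finger_gap: 0.746
gripper_force: 38.1
```

```bash
python3 - <<'E'
from ptilt import *
rel([.5975,-.1427,.0905],YAW);local()
fitp(tiltfit(13),[.104,.064,.014],n0=40,a0=15)
E
```

```text
t 21.75 tcp [ 596.3 -143.7   93. ] tooly 79.96 F [-5.4 -2.2  6.3] gap 0.746 gf 38.1
row [-1.   1.2  2.5] turn -0.09
plate in head frame (u,y,n) mm [ 2.  -2.5 40.5]
u,n,tilt,y [-2.2 42.3 -0.2  0.3] 0.1287
```

Call:
{"api": "step_arm", "payload": {
  "targets": "0 -1 2 0;0 -1 4 0;-1 -1 6 0;-1 -1 6 0;-1 -1 6 0"
}}

```text
t: 22.3
tcp_pos: [0.5965, -0.1439, 0.0924]
tool_rot: [0.087, 0.996, -0.001, -0.0]
force: [-15.9, 2.8, 36.8]
finger_gap: 0.745
gripper_force: 41.6
```

Call:
{"api": "step_arm", "payload": {
  "targets": "-1 0 2 0;-2 0 4 0;-3 0 6 0;-3 0 6 0;-3 0 6 0"
}}

```text
t: 22.8
tcp_pos: [0.5974, -0.1441, 0.0906]
tool_rot: [0.087, 0.996, -0.001, -0.002]
force: [-25.5, 5.3, 60.7]
finger_gap: 0.742
gripper_force: 46.8
```

```bash
python3 - <<'E'
from ptilt import *
local()
fitp(tiltfit(14),[.104,.064,.014],n0=30,a0=20)
E
```

```text
plate in head frame (u,y,n) mm [ 1.8 -2.6 37.9]
u,n,tilt,y [-3.2 39.  -2.   2.9] 0.1268
```

Call:
{"api": "step_arm", "payload": {
  "targets": "2 0 -5 0;4 0 -10 0;5 1 -9 0;6 1.5 -8 0;6 1.5 -8 0;6 1.5 -8 0"
}}

```text
t: 23.45
tcp_pos: [0.5973, -0.1435, 0.091]
tool_rot: [0.088, 0.996, -0.002, 0.003]
force: [-5.0, -1.5, 20.6]
finger_gap: 0.744
gripper_force: 42.2
```

```bash
python3 - <<'E'
from h import *
local()
E
```

```text
plate in head frame (u,y,n) mm [ 1.8 -2.1 38.4]
```

Call:
{"api": "step_arm", "payload": {
  "targets": "1 0 -3 0;2 1 -3 0;2 1 -2 0;2 1 -2 0"
}}

```text
t: 23.85
tcp_pos: [0.5928, -0.1397, 0.0888]
tool_rot: [0.088, 0.996, 0.0, -0.001]
force: [-1.8, 1.2, 0.6]
finger_gap: 0.743
gripper_force: 40.0
```

```bash
python3 - <<'E'
from h import *
local()
E
```

```text
plate in head frame (u,y,n) mm [-3.7  0.8 38.9]
```

Call:
{"api": "step_arm", "payload": {
  "targets": "0 -2 0 0;0 -2 1 0;-1 -2 0.5 0;-2 -2 0 0;-3 -2 -0.5 0;-3 -2 -0.5 0"
}}

```text
t: 24.45
tcp_pos: [0.5927, -0.1418, 0.0888]
tool_rot: [0.087, 0.996, 0.001, -0.004]
force: [-7.0, 0.6, 0.8]
finger_gap: 0.742
gripper_force: 40.0
```

```bash
python3 - <<'E'
from h import *
local()
E
```

```text
plate in head frame (u,y,n) mm [-3.5 -1.2 38.9]
```

Call:
{"api": "step_arm", "payload": {
  "targets": "2 0 1 0;2 0 2 0;1 0 4 0;1 0 5 0;1 0 5 0"
}}

```text
t: 24.95
tcp_pos: [0.594, -0.1422, 0.0876]
tool_rot: [0.087, 0.996, -0.0, -0.0]
force: [0.3, 1.4, -3.8]
finger_gap: 0.74
gripper_force: 39.5
```

```bash
python3 - <<'E'
from h import *
local()
E
```

```text
plate in head frame (u,y,n) mm [-2.9 -1.4 37.1]
```

Call:
{"api": "step_arm", "payload": {
  "targets": "-1 0 2 0;-2 0 4 0;-2 0 4 0;-2 0 4 0"
}}

```text
t: 25.35
tcp_pos: [0.5988, -0.1433, 0.0807]
tool_rot: [0.088, 0.996, -0.0, 0.002]
force: [4.2, 0.8, -2.9]
finger_gap: 0.744
gripper_force: 39.6
```

```bash
python3 - <<'E'
from ptilt import *
local()
im=tiltfit(15)
fitp(im,[.104,.064,.014],n0=36,a0=30)
E
```

```text
plate in head frame (u,y,n) mm [-2.1 -1.6 28.7]
u,n,tilt,y [-5.1 11.5 -1.5 10. ] 0.1215
```

Call:
{"api": "step_arm", "payload": {
  "targets": "-1 0 2 0;-2 0 4 0;-2 0 4 0;-2 0 4 0"
}}

```text
t: 25.8
tcp_pos: [0.6005, -0.1434, 0.0775]
tool_rot: [0.088, 0.996, -0.0, 0.002]
force: [5.2, 3.0, 1.4]
finger_gap: 0.741
gripper_force: 40.2
```

```bash
python3 - <<'E'
from h import *
local()
E
```

```text
plate in head frame (u,y,n) mm [-2.3 -1.4 25.1]
```

Call:
{"api": "step_arm", "payload": {
  "targets": "-1 0 2 0;-3 0 4 0;-3 0 4 0;-3 0 4 0"
}}

```text
t: 26.2
tcp_pos: [0.6028, -0.1438, 0.0732]
tool_rot: [0.088, 0.996, -0.0, 0.001]
force: [5.6, 3.4, 2.0]
finger_gap: 0.745
gripper_force: 40.3
```

```bash
python3 - <<'E'
from h import *
local()
im=manip.snapshot("top");cv2.imwrite("pics/top16.png",im[...,::-1]);tiltfit(16)
for c in("top","side"):
    for q in("rest_center","spacer_center"):print(c,q,[(np.round(d["position"]).tolist(),round(d["p"],2)) for d in manip.mark_of(c,q)][:4])
R=Rz(np.radians(YAW))@Ry(-TILT)
for n in(5,17,22,30):print(n,T.proj(HC+R@[0,-.001,n/1000]).round(1),S.proj(HC+R@[0,-.001,n/1000]).round(1))
E
```

```text
plate in head frame (u,y,n) mm [-2.3 -1.4 20.2]
top rest_center [([382.0, 185.0], 0.73)]
top spacer_center [([120.0, 247.0], 0.86), ([133.0, 207.0], 0.78), ([165.0, 263.0], 0.67), ([386.0, 184.0], 0.26)]
side rest_center [([288.0, 209.0], 0.82)]
side spacer_center [([135.0, 201.0], 0.82), ([166.0, 167.0], 0.63), ([125.0, 177.0], 0.62), ([294.0, 213.0], 0.57)]
5 [[304.1 173. ]] [[293.8 214.5]]
17 [[304.1 174.2]] [[292.2 212.4]]
22 [[304.1 174.7]] [[291.5 211.5]]
30 [[304.1 175.5]] [[290.4 210. ]]
```

Call:
{"api": "step_arm", "payload": {
  "targets": "-1 0 2 0;-1 0 3 0;-1 0 3 0"
}}

```text
t: 26.8
tcp_pos: [0.6044, -0.1441, 0.0706]
tool_rot: [0.088, 0.996, -0.0, 0.002]
force: [4.8, 2.3, 4.2]
finger_gap: 0.746
gripper_force: 40.4
```

Call:
{"api": "step_arm", "payload": {
  "targets": "0 0 0 0;0 0 0 0;0 0 0 0;0 0 0 0;0 0 -40 0;0 0 -90 0;0 0 -130 0;0 0 -160 0;0 0 -160 0",
  "gripper": 0
}}

```text
t: 27.7
tcp_pos: [0.6055, -0.1454, 0.2354]
tool_rot: [0.088, 0.996, -0.002, 0.005]
force: [-1.0, -0.1, -0.2]
finger_gap: 0.999
gripper_force: 0.0
```

```bash
python3 - <<'E'
from ptilt import *
im=tiltfit(17)
HH=HC
fitp(im,[.104,.064,.014],n0=17,a0=30,u0=0);
tgt(-12,24,-1,z=.115+.0256,zo=.0256)
E
```

```text
u,n,tilt,y [-2.5 16.1 32.   0.4] 0.131
plate c [ 592.8 -141.6  140.6]
t 27.75 tcp [ 603.9 -144.7  232.6] tooly 79.94 F [-0.4 -0.6 -0.1] gap 1.001 gf 0.0
row [ 12.    1.2 117.5] turn -0.11
```

Call:
{"api": "step_arm", "payload": {
  "targets": "12 1 20 0;12 1 40 0;12 1 60 0;12 1 80 0;12 1 100 0;12 1 112 0;12 1 112 0",
  "gripper": 1
}}

```text
t: 28.45
tcp_pos: [0.5887, -0.14, 0.1149]
tool_rot: [0.088, 0.996, 0.001, -0.003]
force: [0.4, 0.5, 0.2]
finger_gap: -0.003
gripper_force: 0.0
```

Call:
{"api": "step_arm", "payload": {
  "targets": "0 0 5 0;0 0 10 0;0 0 15 0;0 0 18 0;0 0 18 0"
}}

```text
t: 28.95
tcp_pos: [0.5909, -0.1408, 0.0998]
tool_rot: [0.088, 0.996, 0.0, -0.0]
force: [-0.4, -1.2, 0.6]
finger_gap: 0.002
gripper_force: 0.0
```

Call:
{"api": "step_arm", "payload": {
  "targets": "0 0 3 0;0 0 6 0;0 0 6 0"
}}

```text
t: 29.25
tcp_pos: [0.5917, -0.1411, 0.0963]
tool_rot: [0.088, 0.996, -0.0, 0.001]
force: [-2.8, 0.7, 10.3]
finger_gap: 0.006
gripper_force: 5.6
```

Call:
{"api": "step_arm", "payload": {
  "targets": "0 0 -40 0;0 0 -90 0;0 0 -140 0;50 100 -170 0;80 140 -170 0;80 140 -170 0"
}}

```text
t: 29.85
tcp_pos: [0.5415, -0.0013, 0.2628]
tool_rot: [0.088, 0.996, 0.0, 0.001]
force: [0.1, 0.3, -0.4]
finger_gap: -0.005
gripper_force: 0.0
```

```bash
python3 - <<'E'
from ptilt import *
im=tiltfit(18);fitp(im,[.104,.064,.014],n0=17,a0=30,excl=False)
R=Rz(np.radians(YAW))@Ry(-TILT)
manip.snapshot("top")
for c,C in(("side",S),("top",T)):
    print(c,[(np.round(d["position"],1).tolist(),round(d["p"],2)) for d in manip.mark_of(c,"rest_center")][:2],C.proj(HC+R@[0,-.001,.017]).round(1))
    for q in("blank_center","tumbler_rim","jar"):print(q,[np.round(d["position"]).tolist() for d in manip.mark_of(c,q)][:1])
print(manip.sense()["tcp_pos"],manip.sense()["force"])
print(manip.sign_off())
E
```

```text
u,n,tilt,y [-2.5 18.4 31.8 -1.4] 0.1348
side [([289.0, 212.6], 0.86), ([293.5, 216.8], 0.29)] [[292.2 212.4]]
blank_center [[229.0, 173.0]]
tumbler_rim [[269.0, 186.0]]
jar [[308.0, 201.0]]
top [([193.6, 161.4], 0.7)] [[304.1 174.2]]
blank_center [[194.0, 166.0]]
tumbler_rim []
jar [[272.0, 131.0]]
[ 0.54231209 -0.0035083   0.26140739] [ 0.13727648  0.64112708 -0.19389082]
the job is handed in; nothing more can be done
None
```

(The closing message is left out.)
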